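# Find the notch of a shaker's transport lock and push it home

### The arm

A 6-joint arm with a two-finger parallel gripper is mounted at the origin on a cart in front of the work surface, level with it; the furniture and walls round the work are solid. World frame = base frame: x ahead of the robot, y to its left, z up, the work surface at z = 0. Lengths are in m, angles in rad, forces in N, time in s.
With the tool pointing down it reaches from about 0.3 to 0.875 m from the base axis. Payload 6.4 kg.
Tool frame: the origin (TCP) lies between the finger pads, 19 mm behind the fingertips; this is the grasp point; z points along the fingers, y is the line along which they close (so a half turn about z gives the same grasp; the last joint's range is limited). The gripper opens to 85 mm and grips with 20 to 120 N. Pads are 22 mm wide; open, the fingers measure 114 mm over their backs; the gripper's body (76 mm by 85 mm) begins 54 mm behind the grasp point. The pads swing forward as they close: fully open they stand 13 mm farther back than shut.
Start: joints at [-1.524, 0.181, 1.607, -0, 1.354, -0.206], TCP at [0.144, -0.557, 0.25] pointing down, gripper open.
Joint ranges: [-2.99, 2.99], [-0.89, 2.07], [0.3, 2.58], [-1.14, 4.28], [0, 2.63], [-3.12, 3.12]. Speed limits (rad/s): [2.57, 2.57, 3.01, 3.14, 3.14, 3.14].

### API

Orientations are given as a unit quaternion [w, x, y, z].
In Python, from bench import ctrl gives the robot as it stands.
- The arm moves only by the tool jog_arm, never from a script. Its argument "series" is a list that holds one entry, the list of rows, each a list of 7 numbers: the shift along the tool's x, y, z in mm, then the turn, a rotation vector about the tool's x, y, z in rad, then the finger opening in mm, from 0 to 85.4. In form: [[[tx, ty, tz, rx, ry, rz, gripper], ...]]. A call has exactly 10 rows; each row shifts and turns the commanded pose from where the row before left it, along the tool's axes as they then stand; what a row does not reach is not made up. A row lasts 1/10 s, in which the tool goes at most 50 mm and 8.59 degrees, less where a joint would pass 70% of its speed; a pose out of reach is approached as far as the arm can. A call with a gripper value outside its range is refused whole. The fingers move at their own pace and stop on an object; the grip force is fixed at half the most. Time passes only in rows, so rows that do not move let the fingers close, or fill a call up. It gives the time, the measured TCP pose, the force, the opening and the grip force at its end, in the units of the state.
- ctrl.get_obs(): the state, without advancing time (a new reading comes with each control period).
- ctrl.camera(name): name is "scene" or "top" or "wrist"; returns a dict with "frame" (400x640x3 uint8, blue, green, red), "z_map" (400x640 float32, m along the optical axis (not along the pixel's ray), 0 where there is no reading), "fx", "fy", "cx", "cy" (pixels), "xyz" and "rotation" of the camera in the world. Camera axes: x right, y down, z forward; pixel columns grow to the right and rows downward; lengths in m; the calibration is good to about 2 mm. A picture is of the moment at which its call begins.
- ctrl.hand_in(): hands the job in; it is judged then, once.
The state is a dict: "time_s": time; "q": joint angles; "dq": joint speeds; "joint_efforts": joint torques, N m; "eef_pos": TCP position; "eef_rot": TCP orientation; "wrist_force": force on the tool from outside, world axes, zero at the start; "torque": the same for the moment, N m; "opening": opening from 0.0 (shut) to 1.0 (fully open); "grasp_force": force on a finger pad.
Only numpy, scipy, OpenCV 4.12 (cv2) and the standard library are available. Lean on these libraries where they do the work, as an engineer would, in place of code of your own. Each camera call takes 0.05 s, during which the arm holds its last target. There are 200 camera calls.

### The job

Engage the shaker's transport lock before the shaker is moved: hold the grey bar knob, press it down lightly against its spring and turn it clockwise (seen from above) by feel until its key drops into the hidden notch, then push the knob fully home and let go. Do not force it, in pressing or turning, and leave the vials, beaker and petri dish where they are.

Things in the scene. Friction and masses are not known exactly. Their poses are not given: they have to be found in the camera images.
- shaker: white bench shaker, a fixed box 150 (x) x 270 (y) x 70 mm high; origin at the centre of its underside, z up, x away from the robot at yaw 0. On the left half of its top (+y) an aluminium plate (top at 84 mm) with a purple tube rack up to 112 mm. The transport lock stands on the right half, its upright axis at x -5, y -75 mm from the origin.
- lock_knob: loose grey bar knob of the lock: round skirt 58 mm across, 8 mm thick, on it an upright bar 56 mm long (its x), 16 mm thick (its y), top 44 mm above the origin. Origin on its axis at the skirt's underside, z up: 87 mm above the bench as found, 75 mm when fully home. Its 14 mm stem stands in a bore with 1 mm play; it weighs 0.12 kg and just slides and turns.
- lock_grip (a point): point on the knob's axis at the height to grip the bar, 34 mm above the knob's origin, 10 mm below the bar's top; axes as the knob's. With the TCP here the fingertips stand about 7 mm above the skirt. Closing fingers swing forward and may push the knob down up to 2 mm.
- lock_flange (a point): centre of the dark flange on the shaker's top, on the lock's axis, 73 mm above the bench. Under it lies the hidden notched ring. The knob's three lugs (on a 20 mm circle) stand on it as found; the notches lie 0.3 to 1.3 rad clockwise of there and leave 0.07 rad play either side. Over them torque and push-back drop and the lugs go in; turning on, they meet the notches' sides.
- lock_seat: hidden seat in the shaker under the flange, with the sprung notched ring; origin on the lock's axis 30 mm above the bench, axes as the shaker's. The ring yields at 3 N and then 1.5 N/mm (6 N when the knob is 2 mm down, 9 N at 4 mm) to a hard stop at 8 mm; with 8 N on it turning drags with up to 0.1 N m. It springs up again when the lugs drop into the notches.
- vial_1: brown glass vial, 28 mm across, 62 mm high, in front of the shaker; origin at the centre of its underside. Leave alone.
- vial_2: the second such vial, also in front of the shaker. Leave alone.
- beaker: clear beaker, 52 mm across, 68 mm high, right of the shaker; origin at the centre of its underside. Leave alone.
- petri: petri dish, 58 mm across, 16 mm high, behind the shaker; origin at the centre of its underside. Leave alone.
Mind the look-alikes: they are no part of the job. What is shaped like the lock_knob but yellow is not meant.

How it is judged:
By the outcome, as a careful person would: the job done as asked, in the order asked, and still so for the second after the job is handed in, with the robot touching nothing.
It also fails if it takes over 54 s, if anything falls off the work surface, if the arm or the gripper's body presses on something with over 40 N, if the wrist force passes 120 N, or if a joint passes its speed limit or range.

## Working session

There is one attempt and no reset: what is moved stays moved. The work goes in short steps, Python scripts to look and compute and a tool call to move; the robot and the scene stay as the last step left them, time stands still between calls to the robot, and variables do not carry over. Pictures are saved under pics/ and viewed, at most 10 in all, crops included, and the job is handed in when it is done.

Besides the shell and the picture viewer there is one more tool, called after ">>>" by a JSON object that holds its "op" and its "data", one argument or row to a line. jog_arm: Moves the arm, as the interface text tells. Its arguments: {"type":"object","properties":{"series":{"type":"array"}},"required":["series"]}

```bash
mkdir -p pics; ls; python3 - <<'E'
from bench import ctrl
import cv2,numpy as np
o=ctrl.get_obs(); print(o)
ims=[]
for n in("scene","top"):
    c=ctrl.camera(n); np.savez(n+".npz",**c); ims.append(c["frame"]); print(n,c["xyz"],c["rotation"],c["fx"],c["cx"],c["cy"])
    cv2.imwrite(f"pics/{n}0.png",c["frame"])
E
```

```text
pics
{'time_s': 0.0, 'q': array([-1.52432500e+00,  1.81543497e-01,  1.60802195e+00, -1.58813811e-05,
        1.35378421e+00, -2.06319606e-01]), 'dq': array([-0.00119341,  0.00023232,  0.0008781 ,  0.00076993, -0.00030048,
       -0.00120918]), 'joint_efforts': array([-1.66342623e-03, -4.44863749e+01, -3.51339948e+01, -4.06907702e-04,
        9.15991492e-03,  1.31662566e-05]), 'eef_pos': array([ 0.14378819, -0.55619063,  0.249076  ]), 'eef_rot': array([-8.76312626e-04,  9.92022123e-01,  1.26060844e-01,  6.24102806e-05]), 'wrist_force': array([-0.01377595, -0.59993955,  0.12364952]), 'torque': array([-0.02954451,  0.00259157,  0.01808324]), 'grasp_force': 0.0, 'opening': 0.9998663155480326}
scene [0.26331442 0.71728081 0.62279853] [ 0.09486129 -0.20184544  0.87183823 -0.43607092] 457.53066991660467 326.0564928385133 200.69263860392718
top [0.48152949 0.09515572 0.93705785] [-0.03696781  0.7094863  -0.70196907  0.05001989] 379.97729771158447 319.9433602897304 197.08940392104654
```

View pics/top0.png

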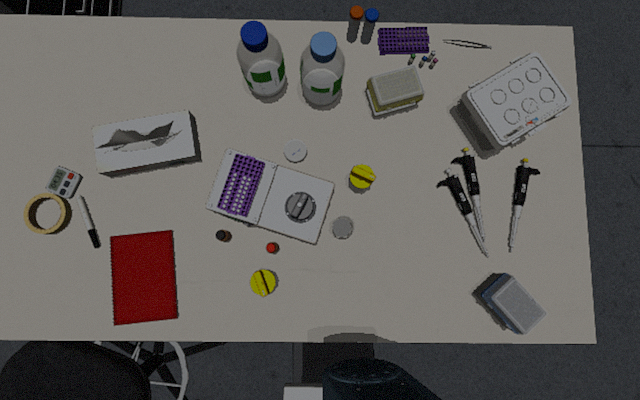

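View pics/scene0.png

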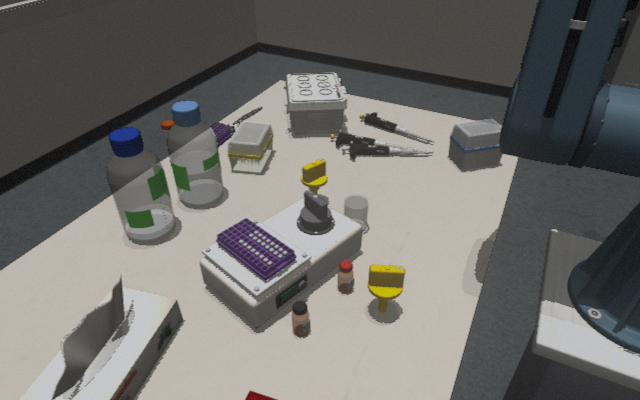

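The top view shows the grey knob at about (300,207) on the shaker's right half. The vials are at (223,236) and (272,248), the beaker at (343,227) and the petri dish at (295,151). The yellow look-alikes are at (362,178) and (263,282). The scene view shows the same layout, with the grey bar at (315,205).

```bash
cat > h.py <<'E'
import numpy as np,cv2
from scipy.spatial.transform import Rotation as R
def rot(q): return R.from_quat(np.array(q)[[1,2,3,0]])
def cloud(c):
    v,u=np.mgrid[:400,:640]; z=c["z_map"]
    p=np.stack([(u-c["cx"])/c["fx"]*z,(v-c["cy"])/c["fy"]*z,z],-1)
    P=rot(c["rotation"]).apply(p.reshape(-1,3)).reshape(400,640,3)+c["xyz"]
    P[z==0]=np.nan
    return P
def rect(pts):
    r=cv2.minAreaRect((pts[:,:2]*1000).astype(np.float32)); return r
def ray(c,u,v,h):
    d=rot(c["rotation"]).apply([(u-c["cx"])/c["fx"],(v-c["cy"])/c["fy"],1]); return c["xyz"]+d*(h-c["xyz"][2])/d[2]
E
python3 - <<'E'
from h import *
c=dict(np.load("top.npz")); P=cloud(c)
print("table z",np.nanmedian(P[260:300,330:450,2]))
print("knob px",P[207,300],ray(c,300,207,.131))
k=ray(c,300,207,.131)
for cam in("top","scene"):
    c=dict(np.load(cam+".npz"));P=cloud(c)
    d=np.hypot(P[...,0]-k[0],P[...,1]-k[1])
    m=(d<.04)&(P[...,2]>.120)&(P[...,2]<.15); q=P[m]
    print(cam,"bar",len(q),q.mean(0),np.percentile(q[:,2],[5,50,95]),rect(q))
    m=(d<.045)&(P[...,2]>.085)&(P[...,2]<.102); print(" skirt",m.sum(),rect(P[m]))
    m=(d<.3)&(P[...,2]>.06)&(P[...,2]<.09)&(c["frame"].min(2)>120)
    n,l,s,_=cv2.connectedComponentsWithStats(m.astype(np.uint8)); 
    for i in range(1,n):
        if s[i,4]>300: print(" white",s[i],rect(P[l==i]),np.median(P[l==i][:,2]))
    m=(d<.3)&(P[...,2]>.055)&(P[...,2]<.115)
    n,l,s,_=cv2.connectedComponentsWithStats(m.astype(np.uint8)); i=1+s[1:,4].argmax(); print(" all",s[i],rect(P[l==i]))
c=dict(np.load("top.npz"))
im=c["frame"][130:270,190:380]; cv2.imwrite("pics/crop.png",cv2.resize(im,None,fx=4,fy=4,interpolation=cv2.INTER_CUBIC))
for n,(u,v,h) in dict(v1=(223,236,.062),v2=(272,248,.062),beaker=(343,227,.06),petri=(295,151,.016),y1=(362,178,.1),y2=(263,282,.1)).items(): print(n,ray(c,u,v,h),cloud(c)[v,u])
E
```

```text
table z -0.0011786430850256324
knob px [0.5598421  0.12307235 0.1283714 ] [0.55958755 0.12298161 0.131     ]
top bar 198 [0.5643252  0.12557713 0.12949165] [0.12598797 0.12960444 0.13229038] ((564.6185302734375, 126.02133178710938), (16.082454681396484, 55.51792526245117), 62.691402435302734)
 skirt 319 ((563.221923828125, 126.57327270507812), (56.22788619995117, 53.68743896484375), 65.43000030517578)
 white [ 205  149   72   75 1322] ((613.3212890625, 262.46527099609375), (128.13002014160156, 144.06338500976562), 72.50997924804688) 0.08344001322657513
 white [ 258  166   75   76 2823] ((573.6080322265625, 134.3303680419922), (135.52023315429688, 144.43313598632812), 72.56641387939453) 0.06936987198103872
 all [ 205  149  129   95 7305] ((591.1677856445312, 196.4130096435547), (271.18084716796875, 150.69479370117188), 73.28087615966797)
scene bar 251 [0.561594   0.12954345 0.12861327] [0.12117844 0.12994713 0.13253645] ((564.3439331054688, 126.58677673339844), (16.608015060424805, 56.74762725830078), 66.83275604248047)
 skirt 333 ((561.4039916992188, 129.30068969726562), (55.74392318
[... 243 characters left out ...]
8, 317.6480407714844), (12.728346824645996, 146.34085083007812), 72.4168701171875) 0.06910691906438438
 all [ 200  196  163  115 9687] ((590.6724853515625, 196.9943084716797), (269.1241760253906, 151.39476013183594), 73.2721939086914)
v1 [0.49785583 0.29977375 0.062     ] [0.49784439 0.29963034 0.0626133 ]
v2 [0.47176729 0.18758824 0.062     ] [0.47173236 0.18791905 0.05886821]
beaker [0.52126113 0.02560689 0.06      ] [ 5.23982784e-01  2.08427419e-02 -7.91799301e-05]
petri [0.70988082 0.14154168 0.016     ] [0.71035825 0.14163867 0.01407428]
y1 [ 0.62936162 -0.01359108  0.1       ] [ 0.63194502 -0.01549146  0.0853722 ]
y2 [0.3994219  0.20111054 0.1       ] [0.39898309 0.2016768  0.09552648]
```

View pics/crop.png

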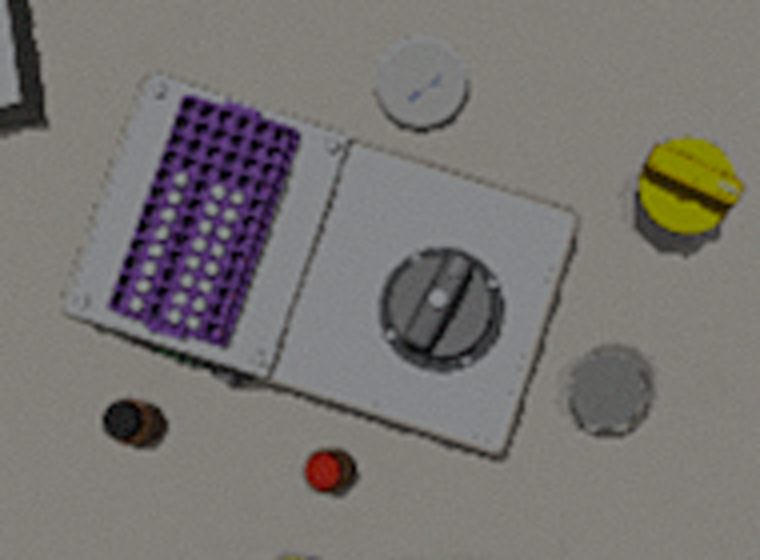

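Bar centre (564.5, 126.3) matches the lock axis worked out from the shaker outline, (564.6, 126.4). The bar direction is about -26°. I'll approach with the tool x axis at about 154°, so the last joint has room for the clockwise turn.

>>> {"op": "jog_arm", "data": {
  "series": [
    [[29, -28, 0, 0, 0, 0, 85], [29, -28, 0, 0, 0, 0, 85], [29, -28, 0, 0, 0, 0, 85], [29, -28, 0, 0, 0, 0, 85], [29, -28, 0, 0, 0, 0, 85], [29, -28, 0, 0, 0, 0, 85], [29, -28, 0, 0, 0, 0, 85], [29, -28, 0, 0, 0, 0, 85], [29, -28, 0, 0, 0, 0, 85], [29, -28, 0, 0, 0, 0, 85]]
  ]
}}

```text
time_s: 1.1
eef_pos: [0.355, -0.2115, 0.2499]
eef_rot: [-0.0, 0.992, 0.126, 0.0]
wrist_force: [0.8, -0.1, 0.7]
opening: 0.993
grasp_force: 0.0
```

>>> {"op": "jog_arm", "data": {
  "series": [
    [[29, -28, 0, 0, 0, 0, 85], [29, -28, 0, 0, 0, 0, 85], [29, -28, 0, 0, 0, 0, 85], [29, -28, 0, 0, 0, 0, 85], [29, -28, 0, 0, 0, 0, 85], [29, -28, 0, 0, 0, 0, 85], [29, -28, 0, 0, 0, 0, 85], [29, -28, 0, 0, 0, 0, 85], [29, -28, 0, 0, 0, 0, 85], [29, -28, 0, 0, 0, 0, 85]]
  ]
}}

```text
time_s: 2.1
eef_pos: [0.5657, 0.1322, 0.2495]
eef_rot: [0.0, 0.992, 0.126, -0.0]
wrist_force: [0.1, -0.4, -0.6]
opening: 0.991
grasp_force: 0.0
```

>>> {"op": "jog_arm", "data": {
  "series": [
    [[0, 0, 0, 0, 0, -0.14, 85], [0, 0, 0, 0, 0, -0.14, 85], [0, 0, 0, 0, 0, -0.14, 85], [0, 0, 0, 0, 0, -0.14, 85], [0, 0, 0, 0, 0, -0.14, 85], [0, 0, 0, 0, 0, -0.14, 85], [0, 0, 0, 0, 0, -0.14, 85], [0, 0, 0, 0, 0, -0.14, 85], [0, 0, 0, 0, 0, -0.14, 85], [0, 0, 0, 0, 0, -0.14, 85]]
  ]
}}

```text
time_s: 3.1
eef_pos: [0.565, 0.1305, 0.2494]
eef_rot: [-0.0, 0.675, 0.737, -0.0]
wrist_force: [0.3, 0.2, 0.3]
opening: 0.994
grasp_force: 0.0
```

>>> {"op": "jog_arm", "data": {
  "series": [
    [[0, 0, 0, 0, 0, -0.14, 85], [0, 0, 0, 0, 0, -0.14, 85], [0, 0, 0, 0, 0, -0.14, 85], [0, 0, 0, 0, 0, -0.14, 85], [0, 0, 0, 0, 0, -0.14, 85], [0, 0, 0, 0, 0, -0.14, 85], [0, 0, 0, 0, 0, -0.14, 85], [0, 0, 0, 0, 0, 0, 85], [0, 0, 0, 0, 0, 0, 85], [0, 0, 0, 0, 0, 0, 85]]
  ]
}}

```text
time_s: 4.1
eef_pos: [0.5652, 0.1305, 0.2498]
eef_rot: [-0.0, 0.253, 0.967, -0.0]
wrist_force: [-0.0, 0.0, -0.6]
opening: 0.997
grasp_force: 0.0
```

```bash
cat > m.py <<'E'
from h import *
from bench import ctrl
import sys
def measure(pic=None):
    o=ctrl.get_obs(); r=rot(o["eef_rot"]); p=o["eef_pos"]
    X=r.apply([1,0,0]); print("t",o["time_s"],"tcp",p*1e3,"psi deg",np.degrees(np.arctan2(X[1],X[0])),"z",r.apply([0,0,1]),"q",o["q"].round(3))
    print("F",o["wrist_force"],"M",o["torque"])
    c=ctrl.camera("wrist"); P=cloud(c); f=c["frame"]
    d=np.hypot(P[...,0]-.5645,P[...,1]-.1263)
    m=(d<.036)&(P[...,2]>.122)&(P[...,2]<.14); q=P[m]
    if len(q)>30:
        print("wrist bar",len(q),np.percentile(q[:,2],[5,50,95]),rect(q))
        w=np.linalg.eigh(np.cov(q[:,:2].T))[1][:,1]; print("pca deg",np.degrees(np.arctan2(w[1],w[0])))
    m=(d<.036)&(P[...,2]>.087)&(P[...,2]<.102)
    if m.sum()>30: print("skirt",rect(P[m]),np.median(P[m][:,2]))
    if pic: cv2.imwrite(pic,f)
    t=np.array([.5645,.1263,p[2]])-p; print("to axis, tool mm",r.inv().apply(t)*1e3)
measure(sys.argv[1] if len(sys.argv)>1 else None)
E
python3 m.py pics/w1.png
```

```text
t 4.1 tcp [565.23562119 130.5217847  249.81107783] psi deg 150.69113967027187 z [-3.25945253e-04 -2.34722894e-06 -9.99999947e-01] q [ 0.022  0.192  1.594  0.     1.356 -1.037]
F [-0.03911171  0.01530527 -0.60233705] M [-0.03398706 -0.03866194  0.02826002]
wrist bar 1641 [0.1272661  0.13028738 0.13185242] ((565.2604370117188, 124.86247253417969), (15.989925384521484, 55.99508285522461), 62.963687896728516)
pca deg 152.94664081734345
skirt ((564.4539794921875, 125.26341247558594), (57.190093994140625, 55.21603775024414), 61.26419448852539) 0.09459823353864755
to axis, tool mm [-1.42517965e+00 -4.04146848e+00  2.49681731e-04]
```

>>> {"op": "jog_arm", "data": {
  "series": [
    [[-2.1, -4.6, 0, 0, 0, -0.04, 85], [0, 0, 10, 0, 0, 0, 85], [0, 0, 10, 0, 0, 0, 85], [0, 0, 10, 0, 0, 0, 85], [0, 0, 10, 0, 0, 0, 85], [0, 0, 10, 0, 0, 0, 85], [0, 0, 10, 0, 0, 0, 85], [0, 0, 10, 0, 0, 0, 85], [0, 0, 0, 0, 0, 0, 85], [0, 0, 0, 0, 0, 0, 85]]
  ]
}}

```text
time_s: 5.15
eef_pos: [0.5649, 0.1255, 0.1798]
eef_rot: [-0.0, 0.232, 0.973, -0.0]
wrist_force: [-0.1, 0.7, -0.5]
opening: 0.995
grasp_force: 0.0
```

```bash
python3 m.py pics/w2.png
```

```text
t 5.15 tcp [564.91182454 125.52210223 179.818978  ] psi deg 153.13939221711854 z [-3.29851511e-04  3.71625090e-05 -9.99999945e-01] q [ 0.014  0.26   1.661  0.     1.221 -1.088]
F [-0.10466297  0.72221043 -0.45830107] M [ 0.01063831 -0.01510732  0.00343356]
wrist bar 3011 [0.12709986 0.13023972 0.13180191] ((564.8817749023438, 125.0910415649414), (15.935063362121582, 55.55440902709961), 62.8946533203125)
pca deg 152.8477050889832
skirt ((564.4061889648438, 125.51725006103516), (57.49897384643555, 55.14801025390625), 62.80460739135742) 0.09457367379826526
to axis, tool mm [7.18863000e-01 5.07897977e-01 1.64749578e-04]
```

View pics/w2.png

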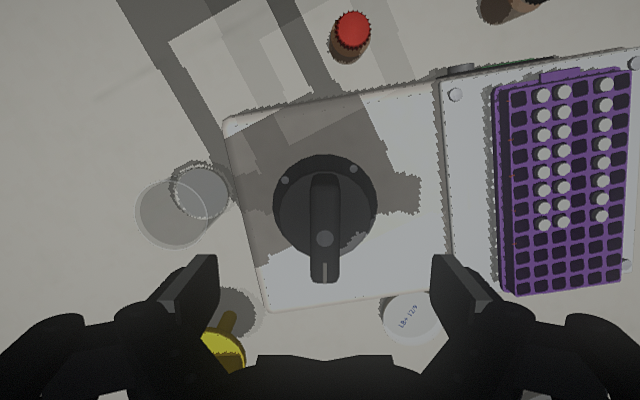

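The wrist view shows the bar at (325,225), upright and centred between the fingers, at (205) and (440). The beaker and petri dish are clear of them.

>>> {"op": "jog_arm", "data": {
  "series": [
    [[0, 0, 10, 0, 0, 0, 85], [0, 0, 10, 0, 0, 0, 85], [0, 0, 10, 0, 0, 0, 85], [0, 0, 10, 0, 0, 0, 85], [0, 0, 10, 0, 0, 0, 85], [0, 0, 5, 0, 0, 0, 85], [0, 0, 3, 0, 0, 0, 85], [0, 0, 0, 0, 0, 0, 85], [0, 0, 0, 0, 0, 0, 85], [0, 0, 0, 0, 0, 0, 85]]
  ]
}}

```text
time_s: 6.2
eef_pos: [0.5653, 0.1255, 0.1225]
eef_rot: [0.0, 0.232, 0.973, 0.0]
wrist_force: [-0.1, -0.5, -0.7]
opening: 0.993
grasp_force: 0.0
```

>>> {"op": "jog_arm", "data": {
  "series": [
    [[0, 0, 0, 0, 0, 0, 10], [0, 0, 0, 0, 0, 0, 10], [0, 0, 0, 0, 0, 0, 10], [0, 0, 0, 0, 0, 0, 10], [0, 0, 0, 0, 0, 0, 10], [0, 0, 0, 0, 0, 0, 10], [0, 0, 0, 0, 0, 0, 10], [0, 0, 0, 0, 0, 0, 10], [0, 0, 0, 0, 0, 0, 10], [0, 0, 0, 0, 0, 0, 10]]
  ]
}}

```text
time_s: 7.2
eef_pos: [0.5649, 0.1255, 0.122]
eef_rot: [0.0, 0.232, 0.973, 0.0]
wrist_force: [-1.1, 0.4, 0.7]
opening: 0.177
grasp_force: 60.9
```

```bash
cat > s.py <<'E'
from h import *
from bench import ctrl
o=ctrl.get_obs(); X=rot(o["eef_rot"]).apply([1,0,0])
print(o["time_s"],"tcp",(o["eef_pos"]*1e3).round(2),"psi",np.arctan2(X[1],X[0]).round(4),"F",o["wrist_force"].round(2),"M",o["torque"].round(3),"grip",o["grasp_force"],o["opening"],"q6",o["q"][5].round(3))
E
python3 s.py
```

```text
7.2 tcp [564.95 125.51 122.01] psi 2.6727 F [-1.11  0.38  0.73] M [0.001 0.053 0.03 ] grip 60.900553464889526 0.1773543400868918 q6 -1.088
```

>>> {"op": "jog_arm", "data": {
  "series": [
    [[0, 0, 0.5, 0, 0, 0, 10], [0, 0, 0.5, 0, 0, 0, 10], [0, 0, 0.5, 0, 0, 0, 10], [0, 0, 0.5, 0, 0, 0, 10], [0, 0, 0, 0, 0, 0, 10], [0, 0, 0, 0, 0, 0, 10], [0, 0, 0, 0, 0, 0, 10], [0, 0, 0, 0, 0, 0, 10], [0, 0, 0, 0, 0, 0, 10], [0, 0, 0, 0, 0, 0, 10]]
  ]
}}

```text
time_s: 8.2
eef_pos: [0.565, 0.1255, 0.1201]
eef_rot: [0.0, 0.232, 0.973, 0.0]
wrist_force: [-0.8, 0.6, 4.2]
opening: 0.183
grasp_force: 61.4
```

```bash
python3 s.py
```

```text
8.2 tcp [565.02 125.51 120.06] psi 2.6728 F [-0.76  0.61  4.18] M [ 0.035  0.104 -0.031] grip 61.36978268623352 0.1826923864922761 q6 -1.088
```

>>> {"op": "jog_arm", "data": {
  "series": [
    [[0, 0, 0.5, 0, 0, 0, 10], [0, 0, 0.5, 0, 0, 0, 10], [0, 0, 0.5, 0, 0, 0, 10], [0, 0, 0, 0, 0, 0.03, 10], [0, 0, 0, 0, 0, 0.03, 10], [0, 0, 0, 0, 0, 0.03, 10], [0, 0, 0, 0, 0, 0.03, 10], [0, 0, 0, 0, 0, 0.03, 10], [0, 0, 0, 0, 0, 0.03, 10], [0, 0, 0, 0, 0, 0, 10]]
  ]
}}

```text
time_s: 9.2
eef_pos: [0.5654, 0.1255, 0.1189]
eef_rot: [0.001, 0.319, 0.948, 0.0]
wrist_force: [-0.4, 0.2, 5.9]
opening: 0.173
grasp_force: 61.7
```

```bash
python3 s.py
```

```text
9.2 tcp [565.43 125.46 118.92] psi 2.492 F [-0.4   0.18  5.85] M [-0.021  0.008  0.007] grip 61.65830969810486 0.17329414861800482 q6 -0.908
```

>>> {"op": "jog_arm", "data": {
  "series": [
    [[0, 0, 0, 0, 0, 0.02, 10], [0, 0, 0, 0, 0, 0.02, 10], [0, 0, 0, 0, 0, 0.02, 10], [0, 0, 0, 0, 0, 0.02, 10], [0, 0, 0, 0, 0, 0.02, 10], [0, 0, 0, 0, 0, 0, 10], [0, 0, 0, 0, 0, 0, 10], [0, 0, 0, 0, 0, 0, 10], [0, 0, 0, 0, 0, 0, 10], [0, 0, 0, 0, 0, 0, 10]]
  ]
}}

```text
time_s: 10.2
eef_pos: [0.5655, 0.1254, 0.1189]
eef_rot: [0.001, 0.366, 0.931, 0.0]
wrist_force: [-0.5, 0.3, 5.7]
opening: 0.172
grasp_force: 61.6
```

```bash
python3 s.py
```

```text
10.2 tcp [565.5  125.45 118.93] psi 2.3929 F [-0.47  0.28  5.67] M [0.019 0.015 0.086] grip 61.64710879325867 0.17226474186960986 q6 -0.808
```

>>> {"op": "jog_arm", "data": {
  "series": [
    [[0, 0, 0, 0, 0, 0.02, 10], [0, 0, 0, 0, 0, 0.02, 10], [0, 0, 0, 0, 0, 0.02, 10], [0, 0, 0, 0, 0, 0.02, 10], [0, 0, 0, 0, 0, 0.02, 10], [0, 0, 0, 0, 0, 0, 10], [0, 0, 0, 0, 0, 0, 10], [0, 0, 0, 0, 0, 0, 10], [0, 0, 0, 0, 0, 0, 10], [0, 0, 0, 0, 0, 0, 10]]
  ]
}}

```text
time_s: 11.2
eef_pos: [0.5656, 0.1255, 0.119]
eef_rot: [0.001, 0.412, 0.911, 0.0]
wrist_force: [-0.3, -0.1, 5.6]
opening: 0.177
grasp_force: 61.6
```

```bash
python3 s.py
```

```text
11.2 tcp [565.56 125.46 118.95] psi 2.2929 F [-0.32 -0.12  5.56] M [ 0.006 -0.013  0.081] grip 61.64294958114624 0.17655615011178896 q6 -0.709
```

>>> {"op": "jog_arm", "data": {
  "series": [
    [[0, 0, 0, 0, 0, 0.02, 10], [0, 0, 0, 0, 0, 0.02, 10], [0, 0, 0, 0, 0, 0.02, 10], [0, 0, 0, 0, 0, 0.02, 10], [0, 0, 0, 0, 0, 0.02, 10], [0, 0, 0, 0, 0, 0, 10], [0, 0, 0, 0, 0, 0, 10], [0, 0, 0, 0, 0, 0, 10], [0, 0, 0, 0, 0, 0, 10], [0, 0, 0, 0, 0, 0, 10]]
  ]
}}

```text
time_s: 12.2
eef_pos: [0.5655, 0.1254, 0.1189]
eef_rot: [0.001, 0.457, 0.89, 0.0]
wrist_force: [0.2, 0.4, 4.9]
opening: 0.174
grasp_force: 61.6
```

```bash
python3 s.py
```

```text
12.2 tcp [565.54 125.41 118.94] psi 2.1929 F [0.24 0.39 4.9 ] M [0.007 0.013 0.05 ] grip 61.637102365493774 0.17434798318929048 q6 -0.609
```

>>> {"op": "jog_arm", "data": {
  "series": [
    [[0, 0, 0, 0, 0, 0.02, 10], [0, 0, 0, 0, 0, 0.02, 10], [0, 0, 0, 0, 0, 0.02, 10], [0, 0, 0, 0, 0, 0.02, 10], [0, 0, 0, 0, 0, 0.02, 10], [0, 0, 0, 0, 0, 0, 10], [0, 0, 0, 0, 0, 0, 10], [0, 0, 0, 0, 0, 0, 10], [0, 0, 0, 0, 0, 0, 10], [0, 0, 0, 0, 0, 0, 10]]
  ]
}}

```text
time_s: 13.2
eef_pos: [0.5655, 0.1254, 0.1189]
eef_rot: [0.001, 0.501, 0.866, 0.0]
wrist_force: [0.4, -0.1, 6.7]
opening: 0.174
grasp_force: 61.6
```

```bash
python3 s.py
```

```text
13.2 tcp [565.55 125.37 118.93] psi 2.0929 F [ 0.38 -0.09  6.73] M [-0.011  0.002  0.082] grip 61.628193855285645 0.17359803816296668 q6 -0.509
```

>>> {"op": "jog_arm", "data": {
  "series": [
    [[0, 0, 0, 0, 0, 0.02, 10], [0, 0, 0, 0, 0, 0.02, 10], [0, 0, 0, 0, 0, 0.02, 10], [0, 0, 0, 0, 0, 0.02, 10], [0, 0, 0, 0, 0, 0.02, 10], [0, 0, 0, 0, 0, 0, 10], [0, 0, 0, 0, 0, 0, 10], [0, 0, 0, 0, 0, 0, 10], [0, 0, 0, 0, 0, 0, 10], [0, 0, 0, 0, 0, 0, 10]]
  ]
}}

```text
time_s: 14.2
eef_pos: [0.5656, 0.1253, 0.1189]
eef_rot: [0.001, 0.543, 0.84, 0.0]
wrist_force: [0.8, -0.9, 4.8]
opening: 0.173
grasp_force: 61.6
```

```bash
python3 s.py
```

```text
14.2 tcp [565.56 125.3  118.9 ] psi 1.9928 F [ 0.8  -0.86  4.76] M [-0.112  0.036  0.048] grip 61.606550216674805 0.1728144242373763 q6 -0.408
```

>>> {"op": "jog_arm", "data": {
  "series": [
    [[0, 0, 0, 0, 0, 0.02, 10], [0, 0, 0, 0, 0, 0.02, 10], [0, 0, 0, 0, 0, 0.02, 10], [0, 0, 0, 0, 0, 0.02, 10], [0, 0, 0, 0, 0, 0.02, 10], [0, 0, 0, 0, 0, 0, 10], [0, 0, 0, 0, 0, 0, 10], [0, 0, 0, 0, 0, 0, 10], [0, 0, 0, 0, 0, 0, 10], [0, 0, 0, 0, 0, 0, 10]]
  ]
}}

```text
time_s: 15.2
eef_pos: [0.5647, 0.1257, 0.1181]
eef_rot: [-0.0, 0.585, 0.811, -0.0]
wrist_force: [2.9, -0.3, -2.5]
opening: 0.175
grasp_force: 60.6
```

```bash
python3 s.py
```

```text
15.2 tcp [564.68 125.68 118.08] psi 1.8929 F [ 2.92 -0.28 -2.45] M [ 0.046 -0.449 -0.006] grip 60.63801884651184 0.17490081654257184 q6 -0.308
```

Push-back fell to about -2.5 N and the torque to about 0, so the lugs are in the notch. Next I push home gently.

>>> {"op": "jog_arm", "data": {
  "series": [
    [[0, 0, 0.5, 0, 0, 0, 10], [0, 0, 0.5, 0, 0, 0, 10], [0, 0, 0.5, 0, 0, 0, 10], [0, 0, 0.5, 0, 0, 0, 10], [0, 0, 0.5, 0, 0, 0, 10], [0, 0, 0.5, 0, 0, 0, 10], [0, 0, 0, 0, 0, 0, 10], [0, 0, 0, 0, 0, 0, 10], [0, 0, 0, 0, 0, 0, 10], [0, 0, 0, 0, 0, 0, 10]]
  ]
}}

```text
time_s: 16.2
eef_pos: [0.5649, 0.1255, 0.1154]
eef_rot: [-0.0, 0.585, 0.811, -0.0]
wrist_force: [1.6, -0.3, -1.6]
opening: 0.178
grasp_force: 60.8
```

```bash
python3 s.py
```

```text
16.2 tcp [564.88 125.48 115.45] psi 1.8928 F [ 1.65 -0.34 -1.6 ] M [ 0.081 -0.365  0.   ] grip 60.77286422252655 0.17808193666649477 q6 -0.308
```

>>> {"op": "jog_arm", "data": {
  "series": [
    [[0, 0, 0.5, 0, 0, 0, 10], [0, 0, 0.5, 0, 0, 0, 10], [0, 0, 0.5, 0, 0, 0, 10], [0, 0, 0.5, 0, 0, 0, 10], [0, 0, 0.5, 0, 0, 0, 10], [0, 0, 0.5, 0, 0, 0, 10], [0, 0, 0, 0, 0, 0, 10], [0, 0, 0, 0, 0, 0, 10], [0, 0, 0, 0, 0, 0, 10], [0, 0, 0, 0, 0, 0, 10]]
  ]
}}

```text
time_s: 17.2
eef_pos: [0.5649, 0.1255, 0.1125]
eef_rot: [-0.0, 0.585, 0.811, 0.0]
wrist_force: [2.0, 0.5, -0.1]
opening: 0.174
grasp_force: 60.8
```

```bash
python3 s.py
```

```text
17.2 tcp [564.92 125.52 112.45] psi 1.8928 F [ 1.96  0.48 -0.13] M [ 0.152 -0.39  -0.018] grip 60.77474355697632 0.17429473503254536 q6 -0.308
```

>>> {"op": "jog_arm", "data": {
  "series": [
    [[0, 0, 0.3, 0, 0, 0, 10], [0, 0, 0.3, 0, 0, 0, 10], [0, 0, 0.3, 0, 0, 0, 10], [0, 0, 0, 0, 0, 0, 10], [0, 0, 0, 0, 0, 0, 10], [0, 0, 0, 0, 0, 0, 10], [0, 0, 0, 0, 0, 0, 10], [0, 0, 0, 0, 0, 0, 10], [0, 0, 0, 0, 0, 0, 10], [0, 0, 0, 0, 0, 0, 10]]
  ]
}}

```text
time_s: 18.2
eef_pos: [0.5649, 0.1255, 0.1116]
eef_rot: [0.0, 0.585, 0.811, 0.0]
wrist_force: [0.8, 0.4, -0.3]
opening: 0.175
grasp_force: 60.8
```

```bash
python3 s.py
```

```text
18.2 tcp [564.92 125.48 111.58] psi 1.8928 F [ 0.8   0.35 -0.31] M [ 0.151 -0.281  0.012] grip 60.77738285064697 0.17513758764559473 q6 -0.308
```

>>> {"op": "jog_arm", "data": {
  "series": [
    [[0, 0, 0.3, 0, 0, 0, 10], [0, 0, 0.3, 0, 0, 0, 10], [0, 0, 0.3, 0, 0, 0, 10], [0, 0, 0, 0, 0, 0, 10], [0, 0, 0, 0, 0, 0, 10], [0, 0, 0, 0, 0, 0, 10], [0, 0, 0, 0, 0, 0, 10], [0, 0, 0, 0, 0, 0, 10], [0, 0, 0, 0, 0, 0, 10], [0, 0, 0, 0, 0, 0, 10]]
  ]
}}

```text
time_s: 19.2
eef_pos: [0.5649, 0.1255, 0.1107]
eef_rot: [0.0, 0.585, 0.811, 0.0]
wrist_force: [1.4, 0.5, -1.1]
opening: 0.173
grasp_force: 60.8
```

```bash
python3 s.py
```

```text
19.2 tcp [564.95 125.5  110.7 ] psi 1.8928 F [ 1.38  0.53 -1.08] M [ 0.109 -0.362 -0.06 ] grip 60.789610147476196 0.17332280860865276 q6 -0.308
```

>>> {"op": "jog_arm", "data": {
  "series": [
    [[0, 0, 0.2, 0, 0, 0, 10], [0, 0, 0.2, 0, 0, 0, 10], [0, 0, 0.2, 0, 0, 0, 10], [0, 0, 0.2, 0, 0, 0, 10], [0, 0, 0, 0, 0, 0, 10], [0, 0, 0, 0, 0, 0, 10], [0, 0, 0, 0, 0, 0, 10], [0, 0, 0, 0, 0, 0, 10], [0, 0, 0, 0, 0, 0, 10], [0, 0, 0, 0, 0, 0, 10]]
  ]
}}

```text
time_s: 20.2
eef_pos: [0.565, 0.1255, 0.1102]
eef_rot: [0.0, 0.585, 0.811, 0.0]
wrist_force: [-0.5, 1.1, 5.6]
opening: 0.173
grasp_force: 61.6
```

```bash
python3 s.py
```

```text
20.2 tcp [565.02 125.5  110.15] psi 1.8928 F [-0.54  1.13  5.61] M [0.089 0.055 0.01 ] grip 61.64885759353638 0.17266882754476517 q6 -0.308
```

>>> {"op": "jog_arm", "data": {
  "series": [
    [[0, 0, 0.2, 0, 0, 0, 10], [0, 0, 0.2, 0, 0, 0, 10], [0, 0, 0, 0, 0, 0, 10], [0, 0, 0, 0, 0, 0, 10], [0, 0, 0, 0, 0, 0, 10], [0, 0, 0, 0, 0, 0, 10], [0, 0, 0, 0, 0, 0, 10], [0, 0, 0, 0, 0, 0, 10], [0, 0, 0, 0, 0, 0, 10], [0, 0, 0, 0, 0, 0, 10]]
  ]
}}

```text
time_s: 21.2
eef_pos: [0.5651, 0.1255, 0.1102]
eef_rot: [0.0, 0.585, 0.811, 0.0]
wrist_force: [-1.8, -1.0, 7.8]
opening: 0.174
grasp_force: 62.1
```

```bash
python3 s.py
```

```text
21.2 tcp [565.1  125.49 110.16] psi 1.8928 F [-1.84 -0.99  7.84] M [ 0.044  0.306 -0.04 ] grip 62.12230682373047 0.1744544843106858 q6 -0.308
```

The TCP stayed at 110.2 mm while the force rose, so this is the hard stop and the knob is home. Next I let go and lift.

>>> {"op": "jog_arm", "data": {
  "series": [
    [[0, 0, 0, 0, 0, 0, 30], [0, 0, 0, 0, 0, 0, 60], [0, 0, 0, 0, 0, 0, 60], [0, 0, 0, 0, 0, 0, 60], [0, 0, 0, 0, 0, 0, 60], [0, 0, 0, 0, 0, 0, 60], [0, 0, 0, 0, 0, 0, 60], [0, 0, 0, 0, 0, 0, 60], [0, 0, 0, 0, 0, 0, 60], [0, 0, 0, 0, 0, 0, 60]]
  ]
}}

```text
time_s: 22.2
eef_pos: [0.5649, 0.1255, 0.1095]
eef_rot: [0.0, 0.585, 0.811, 0.0]
wrist_force: [-0.1, 0.4, -0.0]
opening: 0.705
grasp_force: 0.0
```

>>> {"op": "jog_arm", "data": {
  "series": [
    [[0, 0, -10, 0, 0, 0, 60], [0, 0, -10, 0, 0, 0, 60], [0, 0, -10, 0, 0, 0, 60], [0, 0, -10, 0, 0, 0, 60], [0, 0, -10, 0, 0, 0, 60], [0, 0, -10, 0, 0, 0, 60], [0, 0, -10, 0, 0, 0, 60], [0, 0, -10, 0, 0, 0, 60], [0, 0, 0, 0, 0, 0, 60], [0, 0, 0, 0, 0, 0, 60]]
  ]
}}

```text
time_s: 23.2
eef_pos: [0.565, 0.1255, 0.1896]
eef_rot: [0.0, 0.585, 0.811, 0.0]
wrist_force: [-0.7, -0.1, 0.5]
opening: 0.703
grasp_force: 0.0
```

```bash
python3 s.py; python3 - <<'E'
from h import *
from bench import ctrl
for n in("wrist","scene"):
    c=ctrl.camera(n);P=cloud(c); d=np.hypot(P[...,0]-.5648,P[...,1]-.126)
    q=P[(d<.036)&(P[...,2]>.108)&(P[...,2]<.15)]
    print(n,len(q),np.percentile(q[:,2],[5,50,95]),rect(q))
    s=P[(d<.028)&(P[...,2]>.076)&(P[...,2]<.100)]; print("skirt z",np.median(s[:,2]))
    if n=="scene": cv2.imwrite("pics/end.png",c["frame"])
E
```

```text
23.2 tcp [564.96 125.5  189.65] psi 1.8928 F [-0.71 -0.08  0.49] M [ 0.039 -0.029 -0.035] grip 0.0 0.7026088626534857 q6 -0.308
wrist 2418 [0.11533134 0.11827995 0.11983014] ((565.1121215820312, 125.25518798828125), (15.735678672790527, 55.09733200073242), 18.75998306274414)
skirt z 0.0826341542060989
scene 202 [0.11056303 0.11851983 0.12087899] ((564.0816650390625, 125.21214294433594), (16.22157859802246, 57.88594436645508), 17.027124404907227)
skirt z 0.08358699744011977
```

View pics/end.png

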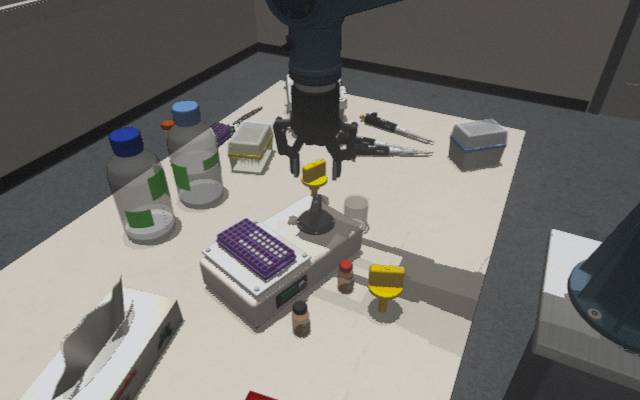

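The picture shows the knob low on its flange at (318,215), the gripper clear above it, and the vials at (345,275) and (300,318) and the beaker at (356,212) where they were. The bar top has dropped exactly 12 mm (130.2 to 118.3 mm), so the knob is fully home.

```bash
python3 -c "
from bench import ctrl
print(ctrl.hand_in())"
```

```text
the job is handed in; nothing more can be done
None
```

The transport lock is engaged and the job is handed in: the knob dropped into its notch about 0.78 rad clockwise, was pushed home to the hard stop under about 8 N, and released with the vials, beaker and petri dish untouched.

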